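Mark the repair tag in the spring press

ROBOT

A 7-joint arm with a two-finger parallel gripper is mounted at the origin on a cart in front of the work surface, level with it; the furniture and walls round the work are solid. World frame = base frame: x ahead of the robot, y to its left, z up, the work surface at z = 0. Lengths are in m, angles in rad, forces in N, time in s.
With the tool pointing down it reaches from about 0.4 to 0.925 m from the base axis. Payload 5.6 kg.
Tool frame: the origin (TCP) lies midway between the tips of the shut fingers; the grasp point (between the pads) lies hold_point_z behind it (hold_point_z is the distance from the TCP to the grasp point, in m); z points along the fingers, y is the line along which they close (so a half turn about z gives the same grasp; the last joint's range is limited). The gripper opens to 85 mm and grips with 20 to 120 N. Pads are 22 mm wide; open, the fingers measure 114 mm over their backs; the gripper's body (76 mm by 85 mm) begins 54 mm behind the grasp point. The pads swing forward as they close: fully open they stand 13 mm farther back than shut.
Start: joints at [1.168, 0.468, -0.012, 1.603, 0.006, 1.071, -0.056], TCP at [0.229, -0.608, 0.198] pointing down, gripper open.
Joint ranges: [-2.53, 2.53], [-0.31, 2.02], [-1.57, 1.55], [0.28, 2.44], [-1.29, 4.43], [0.15, 1.84], [-2.92, 2.92]. Speed limits (rad/s): [2.57, 2.57, 3.14, 3.14, 3.14, 3.14, 3.14].

INTERFACE

Orientations are given as [roll, pitch, yaw] about the fixed x, y, z axes, in that order (R = Rz(yaw) Ry(pitch) Rx(roll)).
In Python, from workcell import * gives the robot as it stands.
- The arm moves only by the tool carry_out, never from a script. Its argument "moves" is text: rows parted by semicolons, each of 4 numbers parted by spaces: the shift along the world's x, y, z in mm, then the turn about the world's z in rad. A call has 1 to 5 rows; each row shifts and turns the commanded pose from where the row before left it; what a row does not reach is not made up. A row lasts 1/8 s, in which the tool goes at most 62.5 mm and 10.7 degrees, less where a joint would pass 70% of its speed; a pose out of reach is approached as far as the arm can. A call with a gripper value outside its range is refused whole. "hand" is the finger opening in mm, from 0 to 85.4, set as the call begins (left out, the last holds). The fingers move at their own pace and stop on an object; the grip force is fixed at half the most. Time passes only in rows, so rows that do not move let the fingers close. It gives the time, the measured TCP pose, the force, the opening and the grip force at its end, in the units of the state.
- observe(): the state, without advancing time (a new reading comes with each control period).
- read_camera(name): name is "side" or "top" or "wrist"; returns the picture (384x512x3 uint8, red, green, blue); there is no depth.
- camera_info(name): a dict with "fx", "fy", "cx", "cy" (pixels), "k1" (the pictures are not rectified: a ray, as slopes to the right and down, at radius r is drawn at 1 + k1 r^2 times it, then the intrinsics apply), "world_from_camera" (4x4, takes a point from camera to world coordinates); the wrist camera has in their place "mount" (4x4, takes a point from camera to tool coordinates, whose origin is the TCP and whose axes are the flange's). Camera axes: x right, y down, z forward; pixel columns grow to the right and rows downward; lengths in m; the calibration is good to about 2 mm. A picture is of the moment at which its call begins: read the wrist's pose just before it. camera_info takes no time and is no camera call.
- hand_in(): hands the job in; it is judged then, once.
Trained networks look in the newest picture that a camera, given by its name, has taken for a name from the list of things; names that differ only in an ending like _2 or _b are one class to them, and where a whole thing is asked for, a point or a joint stands for the part that bears it (a point fixed in the world has none). Each returns a list of dicts, best first, with "confidence" (0 to 1); they miss things now and then, are a little off and sometimes report something else, mostly with a low value. They report only what shows in the picture. A call takes as long as a camera call. They do not tell look-alikes from the thing itself.
- boxes_of(camera, thing): "centre" ([x, y, z] in m, in world coordinates, good to about 4 mm: the middle of the surface that is visible of it).
- regions_of(camera, thing): "mask" (384x512 bool, what is visible of it).
- tip_of(camera, thing): "centre" ([x, y, z] in m, in world coordinates, good to about 4 mm: a listed point, or the origin of a listed thing).
The state is a dict: "clock": time; "q": joint angles; "qvel": joint speeds; "joint_efforts": joint torques, N m; "ee_pos": TCP position; "ee_rot": TCP orientation; "force": force on the tool from outside, world axes, zero at the start; "wrist_torque": the same for the moment, N m; "width": finger opening in m; "finger_force": force on a finger pad.
Only numpy, scipy, OpenCV 4.12 (cv2) and the standard library are available. Lean on these libraries where they do the work, as an engineer would, in place of code of your own. Each camera call takes 0.05 s, during which the arm holds its last target. There are 200 camera calls.

TASK

A brass repair tag lies ready in the small marking press with the blue head. Push that blue head down to its stop, keep it down for about a second so that the mark takes, then let it spring all the way back up. Do not press the red-headed press.

Things in the scene. Friction and masses are not known exactly. Their poses are not given: they have to be found in the camera images.
- blue_press_head (a point): centre of the top face of the blue mushroom head (42 mm across, 18 mm thick, flat on top over the middle 34 mm) of the press that holds the brass tag. The press is a small grey cast frame bolted to the bench, its base 115 x 75 mm, the column at one end; the head is its highest part, 138 mm above the bench when up. The point rides down with the head; its z axis points up.
- blue_press_plunger (a joint): travel of the blue head, m: 0 = fully up, 0.015 = fully down on its stop; pressing straight down increases it. The return spring resists with 4 N at the top, growing evenly to 10 N at the stop, and lifts the head back up by itself as soon as it is let go.
- red_press_head (a point): centre of the top face of the red mushroom head of the other press, of the same build and size (head top 138 mm above the bench) but with no tag in it. Not to be pressed. The two presses stand side by side at least 150 mm apart between heads, and either may be the left one.
- red_press_plunger (a joint): travel of the red head, m: 0 = fully up, 0.015 = fully down; same spring.
There are look-alikes about, which are no part of the job. What is shaped like the part that bears red_press_head but orange is not meant.

How it is judged:
By the outcome, as a careful person would: the job done as asked, in the order asked, and still so for the second after the job is handed in, with the robot touching nothing.
It also fails if it takes over 29 s, if anything falls off the work surface, if the arm or the gripper's body presses on something with over 40 N, if the wrist force passes 120 N, or if a joint passes its speed limit or range.

## Working session

There is one attempt and no reset: what is moved stays moved. The work goes in short steps, Python scripts to look and compute and a tool call to move; the robot and the scene stay as the last step left them, time stands still between calls to the robot, and variables do not carry over. Pictures are saved under pics/ and viewed, at most 10 in all, crops included, and the job is handed in when it is done.

Besides the shell and the picture viewer there is one more tool, called after "Call:" as name(argument=value, ...) on one line, values as JSON. carry_out: Moves the arm, as the interface text tells. Its arguments: {"type":"object","properties":{"moves":{"type":"string"},"hand":{"type":"number"}},"required":["moves"]}

```bash
mkdir -p pics; python3 - <<'E'
from workcell import *
import cv2,numpy as np
s=observe();print(s["clock"],s["ee_pos"],s["ee_rot"],s["width"])
ims=[]
for c in("top","side"):
    im=read_camera(c);ims.append(im)
    for t in("blue_press_head","red_press_head"):
        print(c,t,[(np.round(d["centre"],3),round(d["confidence"],2)) for d in tip_of(c,t)])
    cv2.imwrite(f"pics/{c}1.png",im[:,:,::-1])
    k=camera_info(c);print({a:k[a] for a in("fx","fy","cx","cy","k1")},np.round(k["world_from_camera"],3).tolist())
E
```

```text
0.0 [ 0.22854422 -0.60782968  0.19691729] [-3.13978218e+00  1.24481312e-04  3.59707849e-01] 0.08545621059852214
top blue_press_head [(array([0.5  , 0.156, 0.135]), 0.75)]
top red_press_head [(array([ 0.555, -0.009,  0.137]), 0.76), (array([ 0.516, -0.196,  0.137]), 0.58), (array([0.498, 0.157, 0.136]), 0.17)]
{'fx': 369.1529082052111, 'fy': 369.1529082052111, 'cx': 261.27258402401634, 'cy': 194.3539467591299, 'k1': 0.0004762477818893607} [[0.017, -0.992, 0.127, 0.42], [-1.0, -0.016, 0.011, -0.015], [-0.009, -0.127, -0.992, 0.963], [0.0, 0.0, 0.0, 1.0]]
side blue_press_head [(array([0.497, 0.159, 0.136]), 0.62)]
side red_press_head [(array([ 0.548, -0.01 ,  0.138]), 0.82), (array([ 0.523, -0.2  ,  0.135]), 0.43)]
{'fx': 359.9333370003317, 'fy': 359.9333370003317, 'cx': 258.0918491374399, 'cy': 193.2846995941498, 'k1': 0.02389112252145829} [[-0.997, -0.034, 0.073, 0.455], [-0.08, 0.474, -0.877, 0.743], [-0.005, -0.88, -0.476, 0.499], [0.0, 0.0, 0.0, 1.0]]
```

View pics/top1.png

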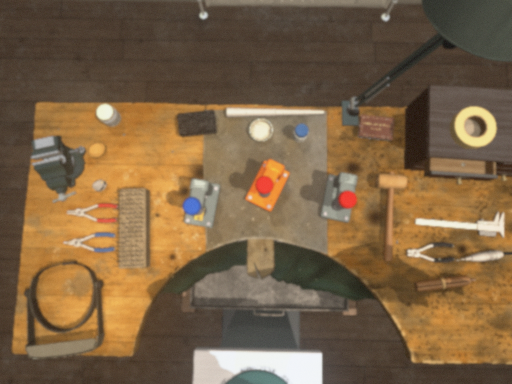

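View pics/side1.png

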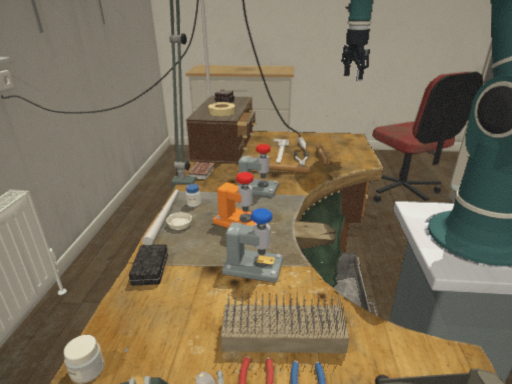

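Candidates in the top view:
- Blue head on a grey press: (192,206). In the side view, at (262,216), it has a brass tag below it.
- Red head on the orange frame (look-alike): (264,185).
- Red head on a grey press: (347,199).
- Blue bottle cap: (301,130).

I choose the first, and check it in a crop while measuring its centre.

```bash
cat > h.py <<'E'
from workcell import *
import cv2,numpy as np
def ray_xy(c,u,v,z):
    k=camera_info(c);K=np.array([[k["fx"],0,k["cx"]],[0,k["fy"],k["cy"]],[0,0,1]])
    p=cv2.undistortPoints(np.array([[[u,v]]],float),K,np.array([k["k1"],0,0,0.]))[0,0]
    T=k["world_from_camera"];T=np.array(T);d=T[:3,:3]@[*p,1];o=T[:3,3]
    return (o+d*(z-o[2])/d[2])
E
python3 - <<'E'
from h import *
t=cv2.imread("pics/top1.png");s=cv2.imread("pics/side1.png")
for c in("top","side"):
    read_camera(c)
    r=regions_of(c,"blue_press_head")
    for d in r:
        m=d["mask"];v,u=np.nonzero(m);print(c,d["confidence"],m.sum(),u.mean(),v.mean(),u.min(),u.max(),v.min(),v.max(),ray_xy(c,u.mean(),v.mean(),.132))
a=cv2.resize(t[165:245,160:240],(400,400),interpolation=cv2.INTER_CUBIC);b=cv2.resize(s[200:290,215:305],(400,400),interpolation=cv2.INTER_CUBIC)
cv2.imwrite("pics/crop.png",np.hstack([a,b]));print(observe()["clock"])
E
```

```text
top 0.72 278 191.54676258992805 205.51438848920864 183 200 197 214 [0.49795076 0.15212252 0.132     ]
side 0.88 329 261.63829787234044 220.61702127659575 251 272 209 254 [0.49535983 0.17441553 0.132     ]
0.5
```

View pics/crop.png

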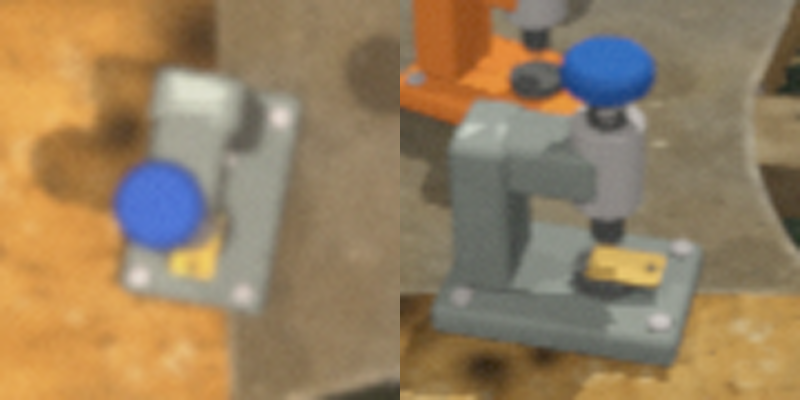

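Call:
carry_out(moves="0 40 20 0;10 50 0 0;20 55 0 0;20 55 0 0;20 55 0 0", hand=0)

```text
clock: 1.12
ee_pos: [0.2994, -0.3517, 0.2182]
ee_rot: [3.141, -0.0, 0.36]
force: [1.1, 0.8, -0.3]
width: 0.0
finger_force: 0.0
```

The crop confirms it: the blue head at crop (160,205) is on a grey frame with the brass tag under it. I take the target as about (0.498, 0.154).

Call:
carry_out(moves="30 50 0 0;30 50 0 0;25 50 0 0;25 50 0 0;25 50 0 0")

```text
clock: 1.75
ee_pos: [0.4346, -0.1019, 0.2184]
ee_rot: [3.141, -0.001, 0.359]
force: [1.3, -0.2, 1.1]
width: -0.0004
finger_force: 0.0
```

Call:
carry_out(moves="15 50 0 0;15 50 0 0;15 45 0 0;0 0 0 0;0 0 0 0")

```text
clock: 2.38
ee_pos: [0.4786, 0.0409, 0.2177]
ee_rot: [3.141, 0.001, 0.359]
force: [0.5, -0.3, -1.0]
width: 0.0004
finger_force: 0.0
```

```bash
python3 - <<'E'
from h import *
s=observe();print(s["clock"],s["ee_pos"],s["ee_rot"],s["force"])
im=read_camera("wrist");k=camera_info("wrist");print(k)
for c in ("wrist","side"):
    if c=="side": im2=read_camera(c)
    print(c,[(np.round(d["centre"],4),round(d["confidence"],2)) for d in tip_of(c,"blue_press_head")])
cv2.imwrite("pics/w2.png",np.hstack([im,cv2.resize(im2[130:290,180:340],(384,384))])[:,:,::-1][:, :800])
from scipy.spatial.transform import Rotation as R
T=np.eye(4);T[:3,:3]=R.from_euler("xyz",s["ee_rot"]).as_matrix();T[:3,3]=s["ee_pos"]
M=T@np.array(k["mount"])
h=cv2.cvtColor(im,cv2.COLOR_RGB2HSV);m=((h[:,:,0]>105)&(h[:,:,0]<125)&(h[:,:,1]>150)&(h[:,:,2]>60)).astype(np.uint8)
n,l,st,ce=cv2.connectedComponentsWithStats(m);i=1+st[1:,4].argmax();print(st[i],ce[i])
K=np.array([[k["fx"],0,k["cx"]],[0,k["fy"],k["cy"]],[0,0,1]])
p=cv2.undistortPoints(ce[i].reshape(1,1,2),K,np.array([k["k1"],0,0,0.]))[0,0]
d=M[:3,:3]@[*p,1];o=M[:3,3];print(o+d*(.132-o[2])/d[2])
E
```

```text
2.375 [0.47858029 0.04086129 0.21774556] [3.14116405e+00 7.08356537e-04 3.59401145e-01] [ 0.54530635 -0.29929128 -1.04294355]
{'fx': 324.8081648201215, 'fy': 324.8081648201215, 'cx': 252.562706663494, 'cy': 193.61375206359008, 'k1': 0.0216460821575452, 'mount': array([[ 5.95279818e-04, -9.62072598e-01, -2.72792893e-01,
         6.96244860e-02],
       [ 9.99999785e-01,  4.97314280e-04,  4.28263534e-04,
         4.82625079e-04],
       [-2.76356809e-04, -2.72793090e-01,  9.62072686e-01,
        -1.76029032e-01],
       [ 0.00000000e+00,  0.00000000e+00,  0.00000000e+00,
         1.00000000e+00]])}
wrist [(array([0.4971, 0.1583, 0.1371]), 0.57)]
side [(array([0.4996, 0.1563, 0.1399]), 0.81)]
[138 104   1   2   2] [138.  104.5]
[0.51032296 0.14685814 0.132     ]
```

View pics/w2.png

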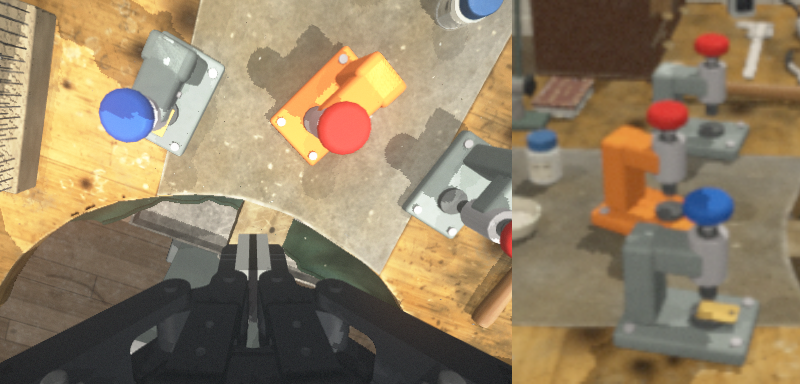

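The wrist view shows the blue head at (127,115), the orange look-alike at (343,127) and the red one at the right edge. The estimates agree on about (0.498, 0.157).

Call:
carry_out(moves="7 40 0 0;7 40 -10 0;5 36 -15 0;0 0 -15 0;0 0 0 0")

```text
clock: 3.2
ee_pos: [0.497, 0.1559, 0.1766]
ee_rot: [3.141, 0.003, 0.358]
force: [-0.3, -0.1, 0.2]
width: 0.0002
finger_force: 0.0
```

```bash
python3 - <<'E'
from h import *
s=observe();print(s["clock"],s["ee_pos"],s["force"])
for c in ("wrist","top","side"):
    im=read_camera(c)
    print(c,[(np.round(d["centre"],4),round(d["confidence"],2)) for d in tip_of(c,"blue_press_head")])
    if c=="wrist":w=im
    if c=="side":cv2.imwrite("pics/w3.png",np.hstack([w,cv2.resize(im[160:280,215:305],(288,384),interpolation=cv2.INTER_CUBIC)])[:,:,::-1])
E
```

```text
3.2 [0.4969588  0.15585935 0.17659757] [-0.26318337 -0.09250395  0.17319779]
wrist [(array([0.4986, 0.1572, 0.1355]), 0.95)]
top [(array([0.4993, 0.1547, 0.1363]), 0.66)]
side [(array([0.4973, 0.1558, 0.1383]), 0.6)]
```

View pics/w3.png

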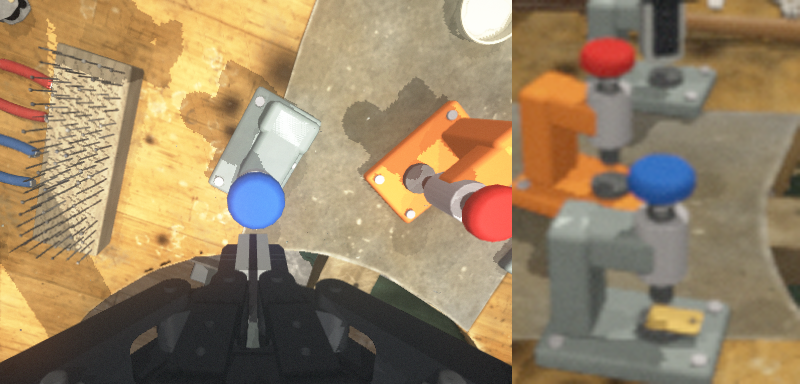

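The tool is over the head, which sits at wrist (256,200). I nudge +1.5 mm in x and descend, watching the force.

Call:
carry_out(moves="1.5 0 -10 0;0 0 -10 0;0 0 -8 0;0 0 -4 0;0 0 0 0")

```text
clock: 4.12
ee_pos: [0.4991, 0.1577, 0.1455]
ee_rot: [-3.141, 0.001, 0.36]
force: [-0.6, 0.1, -0.8]
width: -0.0
finger_force: 0.0
```

```bash
python3 - <<'E'
from h import *
s=observe();print(s["clock"],s["ee_pos"],s["force"])
w=read_camera("wrist");im=read_camera("side")
cv2.imwrite("pics/w4.png",np.hstack([w[100:292,160:352].repeat(2,0).repeat(2,1),cv2.resize(im[130:250,200:320],(384,384),interpolation=cv2.INTER_CUBIC)])[:,:,::-1])
E
```

```text
4.125 [0.49907288 0.15765094 0.14548421] [-0.63210295  0.12882562 -0.7859043 ]
```

View pics/w4.png

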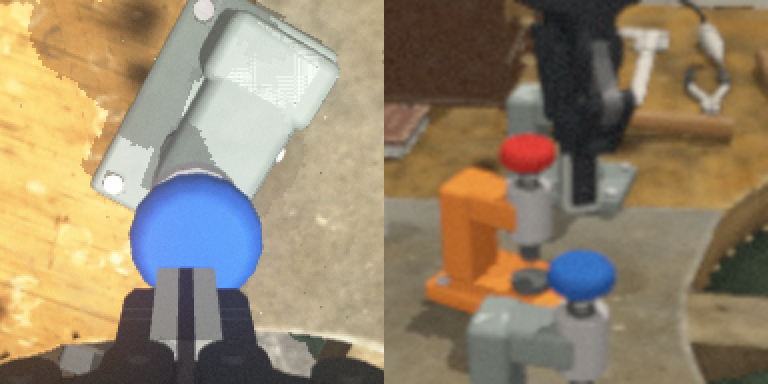

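Seen from the side, the fingertip is at crop (580,207) and the head top at (580,250), so there is still a gap. The wrist view shows the fingertips lined up with the head. I go down gently until there is force.

Call:
carry_out(moves="0 0 -3 0;0 0 -3 0;0 0 -3 0;0 0 -2 0;0 0 0 0")

```text
clock: 4.85
ee_pos: [0.4992, 0.1576, 0.1347]
ee_rot: [-3.142, 0.0, 0.36]
force: [0.2, -0.4, 0.2]
width: 0.0001
finger_force: 0.0
```

Call:
carry_out(moves="0 0 -2 0;0 0 -2 0;0 0 -1 0;0 0 0 0")

```text
clock: 5.35
ee_pos: [0.4992, 0.1576, 0.1298]
ee_rot: [-3.142, 0.0, 0.36]
force: [0.4, 0.5, -0.0]
width: -0.0002
finger_force: 0.0
```

```bash
python3 - <<'E'
from h import *
s=observe();print(s["clock"],s["ee_pos"],s["force"])
w=read_camera("wrist");print([(np.round(d["centre"],4),round(d["confidence"],2)) for d in tip_of("wrist","blue_press_head")]);im=read_camera("side")
print([(np.round(d["centre"],4),round(d["confidence"],2)) for d in tip_of("side","blue_press_head")])
cv2.imwrite("pics/w5.png",np.hstack([w[100:292,160:352].repeat(2,0).repeat(2,1),cv2.resize(im[150:250,210:310],(400,384),interpolation=cv2.INTER_CUBIC)])[:,:,::-1])
E
```

```text
5.35 [0.49924774 0.15761415 0.12980433] [ 0.40918169  0.4983571  -0.00416378]
[(array([0.4971, 0.1583, 0.1404]), 0.6)]
[(array([0.4963, 0.1549, 0.1385]), 0.79)]
```

View pics/w5.png

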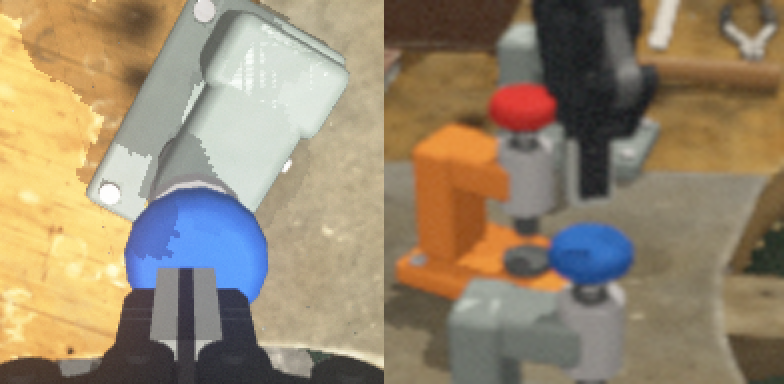

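The tip is still about 20 mm above the head: crop (590,198) against the top face at about (590,240). The force is zero and the alignment is good to about 3 mm. I shift -1, -2 mm and keep going down.

Call:
carry_out(moves="-1 -2 -3 0;0 0 -3 0;0 0 -3 0;0 0 -3 0;0 0 0 0")

```text
clock: 6.18
ee_pos: [0.4981, 0.1556, 0.1176]
ee_rot: [-3.142, 0.001, 0.36]
force: [0.2, -0.1, -0.1]
width: -0.0004
finger_force: 0.0
```

Call:
carry_out(moves="0 0 -2 0;0 0 -2 0;0 0 -1 0;0 0 0 0")

```text
clock: 6.68
ee_pos: [0.4982, 0.1556, 0.1128]
ee_rot: [3.142, 0.0, 0.36]
force: [-0.6, -0.4, -0.0]
width: 0.0001
finger_force: 0.0
```

Call:
carry_out(moves="0 0 -2 0;0 0 -2 0;0 0 0 0")

```text
clock: 7.05
ee_pos: [0.4982, 0.1555, 0.1087]
ee_rot: [3.142, 0.0, 0.36]
force: [0.1, -0.4, -0.1]
width: -0.0003
finger_force: 0.0
```

```bash
python3 - <<'E'
from h import *
s=observe();print(s["clock"],s["ee_pos"],s["force"])
w=read_camera("wrist");im=read_camera("side")
cv2.imwrite("pics/w6.png",np.hstack([w[100:292,160:352].repeat(2,0).repeat(2,1),cv2.resize(im[150:250,210:310],(400,384),interpolation=cv2.INTER_CUBIC)])[:,:,::-1])
E
```

```text
7.05 [0.49815681 0.15553655 0.10867687] [ 0.10685003 -0.39473203 -0.12987257]
```

View pics/w6.png

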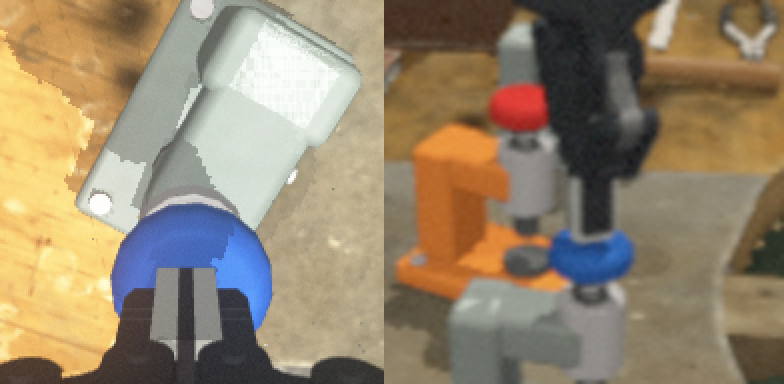

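The tip is just about touching at crop (592,238), centred on the head. Now I press.

Call:
carry_out(moves="0 0 -2 0;0 0 -2 0;0 0 0 0")

```text
clock: 7.52
ee_pos: [0.4983, 0.1556, 0.1048]
ee_rot: [-3.142, 0.0, 0.36]
force: [0.2, -1.0, 0.4]
width: -0.0001
finger_force: 0.0
```

Call:
carry_out(moves="0 0 -2 0;0 0 -2 0;0 0 0 0")

```text
clock: 7.9
ee_pos: [0.4984, 0.1556, 0.101]
ee_rot: [3.141, -0.0, 0.36]
force: [-2.3, -0.9, 4.1]
width: -0.0001
finger_force: 2.3
```

Call:
carry_out(moves="0 0 -3 0;0 0 -3 0;0 0 -3 0;0 0 -2 0;0 0 0 0")

```text
clock: 8.52
ee_pos: [0.4984, 0.1557, 0.0904]
ee_rot: [3.141, -0.0, 0.36]
force: [-3.6, -1.2, 8.7]
width: 0.0001
finger_force: 4.5
```

Call:
carry_out(moves="0 0 -2 0;0 0 -2 0;0 0 0 0")

```text
clock: 8.9
ee_pos: [0.4986, 0.1557, 0.0894]
ee_rot: [3.139, -0.0, 0.36]
force: [-11.1, -5.1, 33.8]
width: 0.0001
finger_force: 17.3
```

It is on its stop: 34 N with the motion arrested. I hold for about 1.1 s, then lift.

Call:
carry_out(moves="0 0 0 0;0 0 0 0;0 0 0 0;0 0 0 0;0 0 0 0")

```text
clock: 9.52
ee_pos: [0.4986, 0.1557, 0.0894]
ee_rot: [3.139, -0.001, 0.36]
force: [-10.8, -4.5, 34.0]
width: -0.0001
finger_force: 17.1
```

Call:
carry_out(moves="0 0 0 0;0 0 0 0;0 0 0 0")

```text
clock: 9.9
ee_pos: [0.4986, 0.1556, 0.0894]
ee_rot: [3.139, -0.001, 0.36]
force: [-10.8, -4.7, 35.0]
width: -0.0005
finger_force: 17.1
```

Call:
carry_out(moves="0 0 4 0;0 0 8 0;0 0 15 0;0 0 25 0;0 0 30 0")

```text
clock: 10.52
ee_pos: [0.4978, 0.1554, 0.1683]
ee_rot: [-3.141, 0.001, 0.36]
force: [0.4, 0.8, -0.5]
width: -0.0001
finger_force: 0.0
```

Call:
carry_out(moves="0 0 10 0;0 0 0 0;0 0 0 0;0 0 0 0")

```text
clock: 11.02
ee_pos: [0.4977, 0.1554, 0.1768]
ee_rot: [-3.141, 0.002, 0.36]
force: [0.6, 0.2, 0.7]
width: -0.0
finger_force: 0.0
```

```bash
python3 - <<'E'
from h import *
s=observe();print(s["clock"],s["ee_pos"],s["force"])
for c in("wrist","side"):
    im=read_camera(c)
    print(c,[(np.round(d["centre"],4),round(d["confidence"],2)) for d in tip_of(c,"blue_press_head")])
cv2.imwrite("pics/w7.png",cv2.resize(im[130:290,180:340],(600,600),interpolation=cv2.INTER_CUBIC)[:,:,::-1])
E
```

```text
11.025 [0.497673   0.15539769 0.17683143] [0.63751165 0.16943374 0.67165857]
wrist [(array([0.4973, 0.1593, 0.1373]), 0.78)]
side [(array([0.4947, 0.1564, 0.1386]), 0.77)]
```

View pics/w7.png

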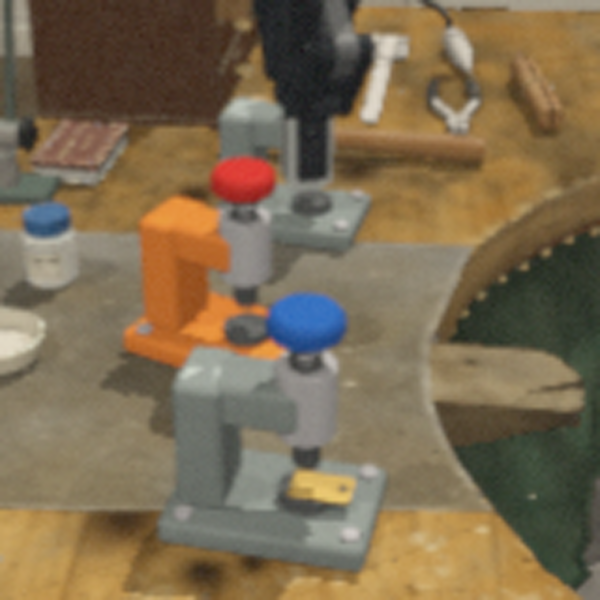

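The head is back up at crop (307,322), at its earlier height of 0.138 m. The tag is still in place and the gripper is clear of everything.

```bash
python3 -c "
from workcell import *
print(hand_in())"
```

```text
the job is handed in; nothing more can be done
None
```

I pressed the blue head to its stop (about 34 N), held it about 1.1 s and let it spring back up to 0.138 m; the red press was not touched, and the job was handed in at about 11 s.

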